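# Load the capped vial into the vial reader

## Task

Take the capped vial out of the three-place rack and stand it in the well of the small vial reader, upright and all the way down. Leave the dropper bottle and the open vial standing in their places in the rack.

Things in the scene. Friction and masses are not known exactly. Their poses are not given: they have to be found in the camera images.
- capped_vial: the vial to move: short glass vial with a broad white screw cap, 24 mm across, 48 mm tall (cap: top 16 mm), 20 to 42 g. Origin at the centre of its underside, z up its axis. Starts upright in any of the three wells of the fixed grey rack, underside 8 mm above the bench, its upper 28 mm clear of the rack's top. Grasp it at the cap from above, fingers closing across the row of wells
- dropper_bottle: bystander in another well: slim white dropper bottle with pointed top, 25 mm across, 77 mm tall; origin at the centre of its underside, z up. The rack: 60 x 212 mm block, top 28 mm above the bench; three wells 34 mm wide, 20 mm deep, in a straight row, 72 mm apart, the row turned up to 23 degrees from world y. The three vessels stand in its three wells and so show the row
- open_vial: bystander in the remaining well of the rack: small clear glass vial without a cap, 19 mm across and 41 mm tall. Origin at the centre of its underside, z up along its axis
- reader_well (a point): centre of the floor of the reader's only well, 21 mm above the bench; z up, x away from the console. Well: round, 38 mm wide, bevelled mouth, 20 mm deep, in the middle of the flat top (41 mm above the bench) of a fixed white block 92 mm square. Its low console with dark display lies on the -x side, below the block's top. A vial fully down has its underside at this point
There are look-alikes about, which are no part of the job. What is shaped like the capped_vial but turquoise is not meant. What is shaped like the part that bears reader_well but orange is not meant.

How it is judged:
By the outcome, as a careful person would: the job done as asked, in the order asked, and still so for the second after the job is handed in, with the robot touching nothing.
It also fails if it takes over 38 s, if anything falls off the work surface, if the arm or the gripper's body presses on something with over 40 N, if the wrist force passes 120 N, or if a joint passes its speed limit or range.

## Robot

A 6-joint arm with a two-finger parallel gripper is mounted at the origin on a cart in front of the work surface, level with it; the furniture and walls round the work are solid. World frame = base frame: x ahead of the robot, y to its left, z up, the work surface at z = 0. Lengths are in m, angles in rad, forces in N, time in s.
With the tool pointing down it reaches from about 0.25 to 0.725 m from the base axis. Payload 9.7 kg.
Tool frame: the origin (TCP) lies at the very end of the fingers, on their centre line; the grasp point (between the pads) lies 19 mm behind it; z points along the fingers, y is the line along which they close (so a half turn about z gives the same grasp; the last joint's range is limited). The gripper opens to 85 mm and grips with 20 to 120 N. Pads are 22 mm wide; open, the fingers measure 114 mm over their backs; the gripper's body (76 mm by 85 mm) begins 54 mm behind the grasp point. The pads swing forward as they close: fully open they stand 13 mm farther back than shut.
Start: joints at [1.245, 0.087, 0.176, 1.66, 0, 1.571], TCP at [0.176, 0.521, 0.231] pointing down, gripper open.
Joint ranges: [-3.13, 3.13], [-0.85, 1.81], [-1.15, 1.24], [-2.2, 2.28], [-1.44, 1.52], [-3.14, 3.14]. Speed limits (rad/s): [2.22, 2.22, 2.57, 3.14, 3.14, 3.14].

## Interface

Orientations are given as a unit quaternion [w, x, y, z].
In Python, from workcell import r gives the robot as it stands. The module is installed in compiled form; this text tells all that it offers.
- The arm moves only by the tool send_rows, never from a script. Its arguments are lists of equal length, an entry for each row: "claw": the gripper's target within -1 to 1 (shut at 1, half-way at 0, fully open at -1); "dp": the shift along the tool's x, y, z in cm, a list of three; "twist": the turn about the tool's z in degrees. A call has 1 to 10 rows; each row is the pose to reach, as a shift and turn from the pose commanded when the call began, along the tool's axes at that moment; what a row does not reach only later rows make up. A row lasts 1/10 s, in which the tool goes at most 50 mm and 8.59 degrees, less where a joint would pass 70% of its speed; a pose out of reach is approached as far as the arm can. A call with a gripper value outside its range is refused whole. The fingers move at their own pace and stop on an object; the grip force is fixed at half the most. Time passes only in rows, so rows that repeat a pose let the fingers close. It gives the time, the measured TCP pose, the force, the opening and the grip force at its end, in the units of the state.
- r.observe(): the state, without advancing time (a new reading comes with each control period).
- r.grab_frame(name): name is "scene" or "top" or "wrist"; returns a dict with "frame" (480x640x3 uint8, blue, green, red), "vertical_fov" (degrees; the focal length in pixels is half the picture's height over the tangent of half this angle, whatever the lens; pixels are square), "cx", "cy" (the principal point, pixels), "rvec" (rotation vector, rad) and "tvec" (3), from world to camera coordinates, as OpenCV has them. Camera axes: x right, y down, z forward; pixel columns grow to the right and rows downward; lengths in m; the calibration is good to about 2 mm. A picture is of the moment at which its call begins. There is no depth.
- r.hand_in(): hands the job in; it is judged then, once.
The state is a dict: "time": time; "qpos": joint angles; "joint_vel": joint speeds; "tau": joint torques, N m; "tcp_pos": TCP position; "eef_rot": TCP orientation; "wrist_force": force on the tool from outside, world axes, zero at the start; "torque": the same for the moment, N m; "gripper_width": finger opening in m; "grip_force": force on a finger pad.
Only numpy, scipy, OpenCV 4.12 (cv2) and the standard library are available. Lean on these libraries where they do the work, as an engineer would, in place of code of your own. Each camera call takes 0.05 s, during which the arm holds its last target. There are 200 camera calls.

## Working session

There is one attempt and no reset: what is moved stays moved. The work goes in short steps, Python scripts to look and compute and a tool call to move; the robot and the scene stay as the last step left them, time stands still between calls to the robot, and variables do not carry over. Pictures are saved under pics/ and viewed, at most 10 in all, crops included, and the job is handed in when it is done.

Besides the shell and the picture viewer there is one more tool, called after "Request:" by a JSON object that holds its "fn" and its "kwargs", one argument or row to a line. send_rows: Moves the arm, as the interface text tells. Its arguments: {"type":"object","properties":{"claw":{"type":"array","items":{"type":"number"}},"dp":{"type":"array","items":{"type":"array","items":{"type":"number"}}},"twist":{"type":"array","items":{"type":"number"}}},"required":["claw","dp","twist"]}

```bash
mkdir -p pics; cat > h.py <<'E'
import numpy as np,cv2,pickle
from workcell import r
def grab(n,tag):
    f=r.grab_frame(n); cv2.imwrite(f'pics/{tag}.png',f['frame']); pickle.dump(f,open(f'{tag}.pkl','wb')); return f
def cam(f):
    R=cv2.Rodrigues(np.array(f['rvec'],float))[0];t=np.array(f['tvec'],float).ravel()
    F=240/np.tan(np.radians(f['vertical_fov'])/2);return R,t,F
def ray(tag,u,v,z):
    f=pickle.load(open(f'{tag}.pkl','rb'));R,t,F=cam(f)
    d=R.T@np.array([(u-f['cx'])/F,(v-f['cy'])/F,1]);c=-R.T@t
    return c+d*(z-c[2])/d[2]
def proj(tag,p):
    f=pickle.load(open(f'{tag}.pkl','rb'));R,t,F=cam(f);q=R@np.array(p)+t
    return F*q[0]/q[2]+f['cx'],F*q[1]/q[2]+f['cy']
E
python3 - <<'E'
from h import *
for n in ['top','scene']:
    f=grab(n,n+'0');R,t,F=cam(f);print(n,-R.T@t,F,R[2])
print(r.observe())
E
```

```text
top [0.3764945  0.01764482 1.10721877] 602.4966738599893 [ 0.12377907 -0.0271832  -0.99193741]
scene [-0.03893106 -0.32029983  0.79449289] 604.8455132005173 [ 0.56686747  0.32031911 -0.75898415]
{'time': 0.1, 'qpos': array([ 1.24497375e+00,  8.73776548e-02,  1.75210610e-01,  1.65979592e+00,
       -3.47426869e-05,  1.57079490e+00]), 'joint_vel': array([ 0.00152609, -0.00017996,  0.00192453,  0.00033186, -0.00091075,
        0.00046127]), 'tau': array([ 5.08369317e-05, -5.21560192e+01,  4.65652442e+01,  1.59173476e-02,
       -1.70569854e-05, -4.25107928e-06]), 'tcp_pos': array([0.1759917 , 0.52086421, 0.23066762]), 'eef_rot': array([-7.74681099e-05,  1.62190887e-01,  9.86759229e-01, -5.78410250e-04]), 'wrist_force': array([ 0.73914595, -0.33817728, -0.28919424]), 'torque': array([ 0.00931541, -0.01612646, -0.02120046]), 'grip_force': 0.0, 'gripper_width': 0.0854660713083766}
```

View pics/top0.png

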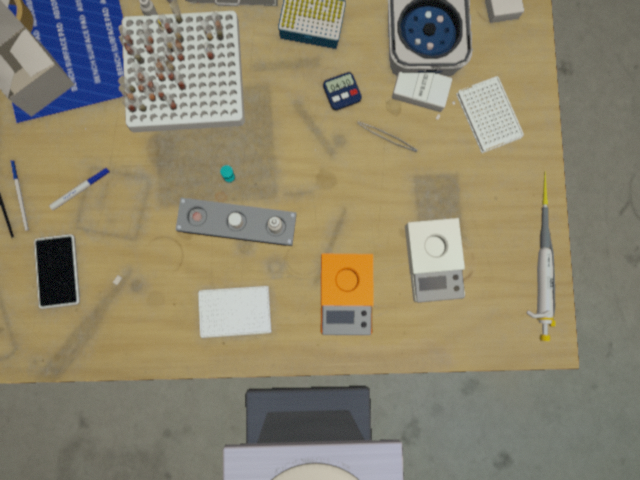

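View pics/scene0.png

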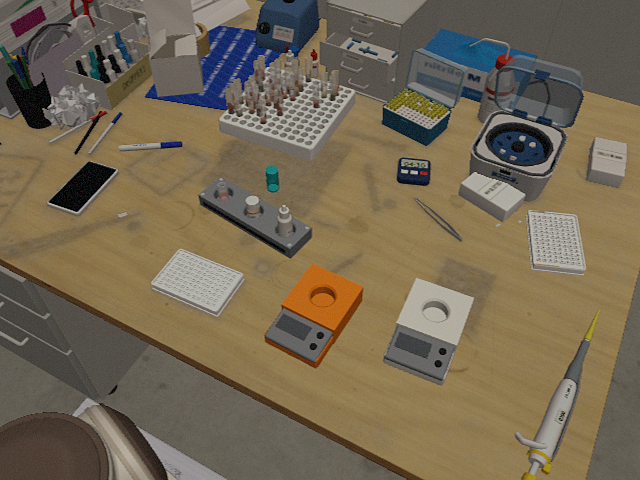

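The top view shows the grey rack with the open vial at (197,215), a white cap at (235,219) and the dropper at (275,224). The look-alike turquoise vial is at (228,173), the white reader well at (436,246) and the orange look-alike at (347,279). I choose the white cap in the middle well and the white reader, and will check both in one crop.

```bash
python3 - <<'E'
from h import *
a=cv2.imread('pics/top0.png');s=cv2.imread('pics/scene0.png')
g=lambda im,x,y,w,h:cv2.resize(im[y:y+h,x:x+w],(400,300),interpolation=cv2.INTER_CUBIC)
cv2.imwrite('pics/c1.png',np.vstack([np.hstack([g(a,180,175,120,90),g(a,390,200,100,75)]),np.hstack([g(s,195,165,120,90),g(s,385,270,100,75)])]))
for p in [(.176,.521,.231),(0,0,0)]: print(proj('top0',p),proj('scene0',p))
E
```

```text
(np.float64(-62.7851146619596), np.float64(470.1673719102547)) (np.float64(-151.54533850584932), np.float64(183.02259725968986))
(np.float64(313.8235049981224), np.float64(532.35650548743)) (np.float64(99.74176574926742), np.float64(555.253763691456))
```

View pics/c1.png

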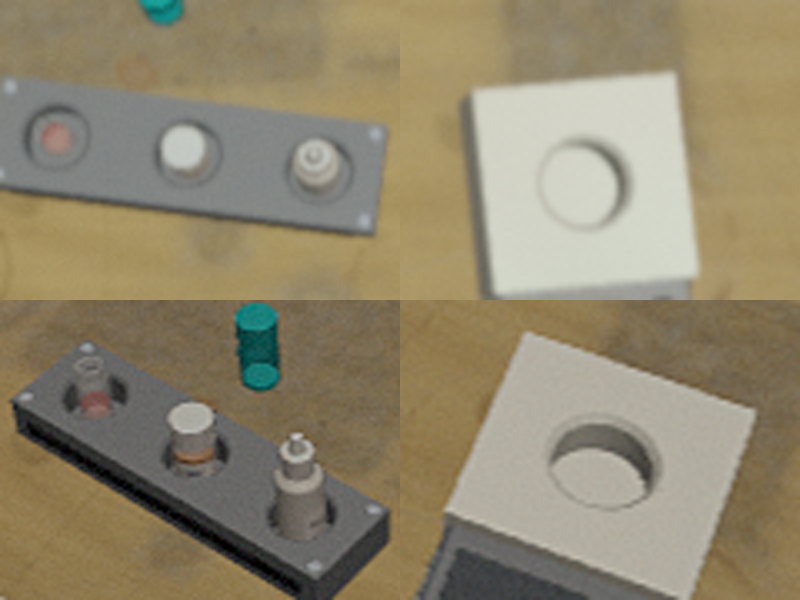

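```bash
python3 - <<'E'
from h import *
from scipy.spatial.transform import Rotation as Ro
c=ray('top0',234.9,219.4,.056);c2=ray('scene0',252.6,200.4,.056)
w=[ray('top0',*p,.028) for p in [(197.1,216.1),(236.7,220.9),(276,226.6)]]
k=ray('top0',436.3,246,.041);k2=ray('scene0',436.4,310.8,.041)
print(c,c2);print(w,[np.linalg.norm(w[i+1]-w[i]) for i in (0,1)]);print(k,k2)
d=w[0]-w[2];print('row from y deg',np.degrees(np.arctan2(-d[0],d[1])))
o=r.observe();q=o['eef_rot'];M=Ro.from_quat([*q[1:],q[0]]).as_matrix();print(M)
for p in ((c+c2)/2,(k+k2)/2): print(M.T@(p-o['tcp_pos'])*100, np.hypot(p[0],p[1]))
E
```

```text
[0.54667415 0.12812085 0.056     ] [0.54923769 0.12814692 0.056     ]
[array([0.55850315, 0.19907937, 0.028     ]), array([0.54840305, 0.12783762, 0.028     ]), array([0.53665587, 0.05707159, 0.028     ])] [np.float64(0.07195415050322464), np.float64(0.07173442281516003)]
[ 0.49421248 -0.22952954  0.041     ] [ 0.49700304 -0.22979292  0.041     ]
row from y deg -8.7461355068959
[[-9.47388220e-01  3.20086620e-01 -3.40510488e-04]
 [ 3.20086799e-01  9.47387563e-01 -1.11637406e-03]
 [-3.47409985e-05 -1.16663255e-03 -9.99999319e-01]]
[-47.80962379 -25.28032889  17.49792792] 0.5627379307875164
[-54.30271846 -60.85123807  19.03965273] 0.5462337717835677
```

Request:
{"fn": "send_rows", "kwargs": {
  "claw": [-1, -1, -1, -1, -1, -1, -1, -1, -1, -1],
  "dp": [
    [-47.8, -25.3, 8],
    [-47.8, -25.3, 8],
    [-47.8, -25.3, 8],
    [-47.8, -25.3, 8],
    [-47.8, -25.3, 8],
    [-47.8, -25.3, 8],
    [-47.8, -25.3, 8],
    [-47.8, -25.3, 8],
    [-47.8, -25.3, 8],
    [-47.8, -25.3, 8]
  ],
  "twist": [80, 80, 80, 80, 80, 80, 80, 80, 80, 80]
}}

```text
time: 1.1
tcp_pos: [0.5171, 0.1601, 0.1576]
eef_rot: [-0.0, 0.76, 0.65, -0.0]
wrist_force: [0.8, 0.7, -0.9]
gripper_width: 0.0856
grip_force: 0.0
```

Request:
{"fn": "send_rows", "kwargs": {
  "claw": [-1, -1],
  "dp": [
    [0, 0, 0],
    [0, 0, 0]
  ],
  "twist": [0, 0]
}}

```text
time: 1.3
tcp_pos: [0.5163, 0.1608, 0.1573]
eef_rot: [-0.0, 0.759, 0.651, -0.001]
wrist_force: [0.5, -0.0, 0.4]
gripper_width: 0.0854
grip_force: 0.0
```

```bash
cat >> h.py <<'E'
from scipy.spatial.transform import Rotation as Ro
def state(*ps):
    o=r.observe();q=o['eef_rot'];M=Ro.from_quat([*q[1:],q[0]]).as_matrix()
    print(o['tcp_pos'],'yaxis',np.degrees(np.arctan2(M[1,1],M[0,1])),M[:,2])
    for p in ps: print('dp cm',M.T@(np.array(p)-o['tcp_pos'])*100)
E
python3 - <<'E'
from h import *
grab('wrist','w1');state([.548,.128,.15])
print(proj('w1',(.548,.128,.056)),proj('w1',(.548,.128,.028)))
E
```

```text
[0.51587319 0.16175893 0.15771551] yaxis -8.69386583109837 [-1.11036258e-03 -1.16482458e-04 -9.99999377e-01]
dp cm [-2.8512739   3.68688161  0.76837667]
(np.float64(368.0500625286671), np.float64(276.81269941760536)) (np.float64(363.560327869942), np.float64(263.29398676173537))
```

View pics/w1.png

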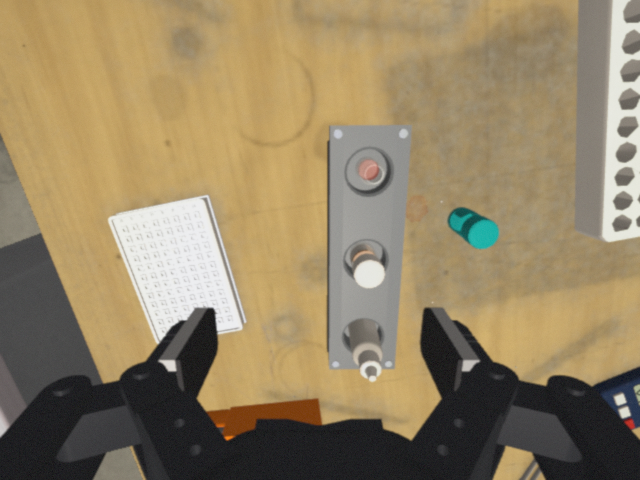

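The wrist view shows the white cap at (369,273), the open vial above it at (369,171), the dropper below at (369,365) and turquoise off to the right at (475,228). The fingers close across the row.

```bash
python3 - <<'E'
from h import *
print(ray('w1',369,272.5,.056)); print(ray('w1',472,228,.05))
E
```

```text
[0.54908672 0.13136588 0.056     ]
[0.62821944 0.15233389 0.05      ]
```

Request:
{"fn": "send_rows", "kwargs": {
  "claw": [-1, -1, -1, -1, -1, -1, -1],
  "dp": [
    [-2.7, 3.65, 1],
    [-2.7, 3.65, 4],
    [-2.7, 3.65, 8],
    [-2.7, 3.65, 11],
    [-2.7, 3.65, 12.3],
    [-2.7, 3.65, 12.3],
    [-2.7, 3.65, 12.3]
  ],
  "twist": [0, 0, 0, 0, 0, 0, 0]
}}

```text
time: 2.05
tcp_pos: [0.5486, 0.1306, 0.0367]
eef_rot: [0.0, 0.758, 0.652, 0.001]
wrist_force: [0.5, 0.3, 0.8]
gripper_width: 0.085
grip_force: 0.0
```

```bash
python3 - <<'E'
from h import *
grab('wrist','w2');state([.548,.129,.034])
E
```

```text
[0.54900888 0.13050322 0.03722352] yaxis -8.614295529455761 [ 2.65970910e-03  6.65928244e-04 -9.99996241e-01]
dp cm [-0.16407764 -0.07804954  0.32198194]
```

View pics/w2.png

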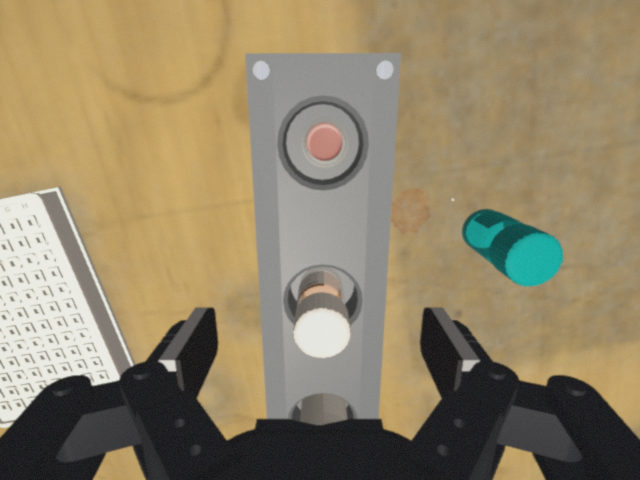

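```bash
python3 - <<'E'
from h import *
print(ray('w2',322,334,.056),proj('w2',(.5486,.1306,.056)))
E
```

```text
[0.54924215 0.13005572 0.056     ] (np.float64(320.21420660713216), np.float64(333.03757463319766))
```

The cap sits at (322,334), within a millimetre of the tool centre line. Close on it.

Request:
{"fn": "send_rows", "kwargs": {
  "claw": [-1, 1, 1, 1, 1, 1, 1, 1],
  "dp": [
    [0, 0, 0.3],
    [0, 0, 0.3],
    [0, 0, 0.3],
    [0, 0, 0.3],
    [0, 0, 0.3],
    [0, 0, 0.3],
    [0, 0, 0.3],
    [0, 0, 0.3]
  ],
  "twist": [0, 0, 0, 0, 0, 0, 0, 0]
}}

```text
time: 2.9
tcp_pos: [0.5483, 0.1297, 0.0324]
eef_rot: [0.0, 0.759, 0.652, 0.0]
wrist_force: [-0.2, 0.4, 2.1]
gripper_width: 0.0215
grip_force: 58.6
```

Request:
{"fn": "send_rows", "kwargs": {
  "claw": [1, 1, 1, 1, 1, 1],
  "dp": [
    [0, 0, -1],
    [0, 0, -4],
    [0, 0, -8],
    [0, 0, -12],
    [0, 0, -12],
    [0, 0, -12]
  ],
  "twist": [0, 0, 0, 0, 0, 0]
}}

```text
time: 3.5
tcp_pos: [0.5486, 0.1299, 0.1533]
eef_rot: [0.0, 0.759, 0.652, 0.001]
wrist_force: [-0.0, 0.2, -1.4]
gripper_width: 0.0213
grip_force: 58.7
```

```bash
python3 - <<'E'
from h import *
o=r.observe();print(o['gripper_width'],o['grip_force']);state([.4956,-.2297,.15])
E
```

```text
0.021329200375122367 58.73482356313616
[0.54861508 0.12990184 0.15334674] yaxis -8.665882546092126 [ 1.97540009e-03  5.29086271e-04 -9.99997909e-01]
dp cm [-36.34870738   0.17658761   0.30517507]
```

Request:
{"fn": "send_rows", "kwargs": {
  "claw": [1, 1, 1, 1, 1, 1, 1, 1, 1, 1],
  "dp": [
    [-2, 0, 0],
    [-6, 0.1, 0],
    [-11, 0.1, 0],
    [-16, 0.1, 0],
    [-21, 0.2, 0],
    [-26, 0.2, 0],
    [-31, 0.2, 0],
    [-34.5, 0.2, 0],
    [-36.3, 0.2, 0],
    [-36.3, 0.2, 0]
  ],
  "twist": [0, 0, 0, 0, 0, 0, 0, 0, 0, 0]
}}

```text
time: 4.5
tcp_pos: [0.4941, -0.2313, 0.1503]
eef_rot: [-0.001, 0.76, 0.65, -0.001]
wrist_force: [-0.3, 0.4, -0.4]
gripper_width: 0.0215
grip_force: 58.7
```

Request:
{"fn": "send_rows", "kwargs": {
  "claw": [1, 1],
  "dp": [
    [0, 0, 0],
    [0, 0, 0]
  ],
  "twist": [0, 0]
}}

```text
time: 4.7
tcp_pos: [0.4953, -0.2285, 0.1515]
eef_rot: [-0.001, 0.758, 0.652, -0.0]
wrist_force: [-0.5, -0.2, -0.8]
gripper_width: 0.0214
grip_force: 58.7
```

```bash
python3 - <<'E'
from h import *
grab('wrist','w3');grab('scene','s3');state([.4956,-.2297,.15])
a=cv2.imread('pics/w3.png');s=cv2.imread('pics/s3.png')
cv2.imwrite('pics/c3.png',np.hstack([a[120:480,120:520],cv2.resize(s[170:350,340:540],(400,360),interpolation=cv2.INTER_CUBIC)]))
E
```

```text
[ 0.49557038 -0.22839154  0.15187282] yaxis -8.58540500181106 [-3.86043336e-04  2.91395776e-04 -9.99999883e-01]
dp cm [-0.12898054  0.02254197  0.18724247]
```

View pics/c3.png

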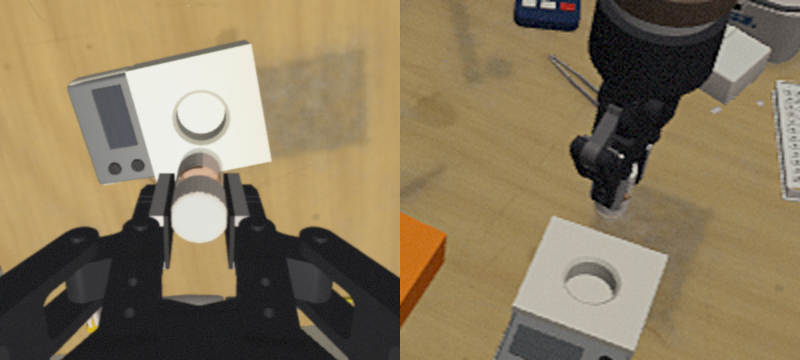

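The vial is held upright at the cap. The well mouth shows at about (321,236) in the full wrist picture, straight ahead of the tool.

```bash
python3 - <<'E'
from h import *
p=ray('w3',321,236.5,.041);print(p);state([p[0],p[1],.047])
E
```

```text
[ 0.49662759 -0.22731938  0.041     ]
[ 0.49557038 -0.22839154  0.15187282] yaxis -8.58540500181106 [-3.86043336e-04  2.91395776e-04 -9.99999883e-01]
dp cm [ 0.11937953  0.09299065 10.48727097]
```

Request:
{"fn": "send_rows", "kwargs": {
  "claw": [1, 1, 1, 1, 1, 1, 1, 1, 1, 1],
  "dp": [
    [0, 0.05, 1.5],
    [0, 0.05, 4],
    [0, 0.05, 6],
    [0, 0.05, 7.5],
    [0, 0.05, 8.5],
    [0, 0.05, 9.3],
    [0, 0.05, 9.9],
    [0, 0.05, 10.3],
    [0, 0.05, 10.3],
    [0, 0.05, 10.3]
  ],
  "twist": [0, 0, 0, 0, 0, 0, 0, 0, 0, 0]
}}

```text
time: 5.8
tcp_pos: [0.4962, -0.2296, 0.0496]
eef_rot: [0.0, 0.759, 0.652, 0.0]
wrist_force: [-0.2, 0.1, -0.4]
gripper_width: 0.0218
grip_force: 58.7
```

```bash
python3 - <<'E'
from h import *
state([.496,-.2285,.047])
grab('wrist','w4');grab('scene','s4')
a=cv2.imread('pics/w4.png');s=cv2.imread('pics/s4.png')
cv2.imwrite('pics/c4.png',np.hstack([a[120:480,120:520],cv2.resize(s[230:365,370:520],(400,360),interpolation=cv2.INTER_CUBIC)]))
E
```

```text
[ 0.49615079 -0.22963009  0.04958726] yaxis -8.671537162655618 [ 6.23839292e-04 -2.96046429e-04 -9.99999762e-01]
dp cm [ 0.10949493 -0.03211622  0.25868345]
```

View pics/c4.png

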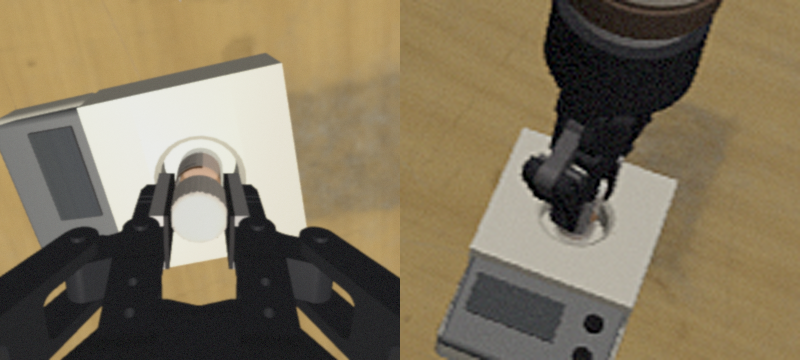

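The vial stands inside the well mouth, clear all round, with no contact force yet. I lower gently until it touches.

Request:
{"fn": "send_rows", "kwargs": {
  "claw": [1, 1, 1, 1],
  "dp": [
    [0, 0, 0.1],
    [0, 0, 0.2],
    [0, 0, 0.25],
    [0, 0, 0.25]
  ],
  "twist": [0, 0, 0, 0]
}}

```text
time: 6.3
tcp_pos: [0.4959, -0.2295, 0.0465]
eef_rot: [-0.0, 0.759, 0.652, -0.0]
wrist_force: [-0.4, -0.2, -0.5]
gripper_width: 0.0215
grip_force: 58.7
```

Request:
{"fn": "send_rows", "kwargs": {
  "claw": [1, 1, 1],
  "dp": [
    [0, 0, 0.1],
    [0, 0, 0.15],
    [0, 0, 0.15]
  ],
  "twist": [0, 0, 0]
}}

```text
time: 6.6
tcp_pos: [0.496, -0.2295, 0.0454]
eef_rot: [0.0, 0.759, 0.652, 0.0]
wrist_force: [-0.5, 0.2, 1.6]
gripper_width: 0.0215
grip_force: 58.9
```

Request:
{"fn": "send_rows", "kwargs": {
  "claw": [0.3, 0.1, -0.2, -0.5, -0.5, -0.5],
  "dp": [
    [0, 0, 0],
    [0, 0, 0],
    [0, 0, 0],
    [0, 0, 0],
    [0, 0, 0],
    [0, 0, 0]
  ],
  "twist": [0, 0, 0, 0, 0, 0]
}}

```text
time: 7.2
tcp_pos: [0.4959, -0.2295, 0.0451]
eef_rot: [0.0, 0.759, 0.652, -0.0]
wrist_force: [-0.7, 0.0, 0.1]
gripper_width: 0.0643
grip_force: 0.0
```

Request:
{"fn": "send_rows", "kwargs": {
  "claw": [-0.5, -0.5, -0.5, -0.5, -0.5, -0.5, -0.5],
  "dp": [
    [0, 0, -1],
    [0, 0, -3],
    [0, 0, -6],
    [0, 0, -10],
    [0, 0, -15],
    [0, 0, -15],
    [0, 0, -15]
  ],
  "twist": [0, 0, 0, 0, 0, 0, 0]
}}

```text
time: 7.9
tcp_pos: [0.4966, -0.2298, 0.1971]
eef_rot: [0.001, 0.759, 0.652, 0.001]
wrist_force: [0.3, -0.1, -0.9]
gripper_width: 0.064
grip_force: 0.0
```

```bash
python3 - <<'E'
from h import *
grab('wrist','w5');grab('top','t5');grab('scene','s5')
a=cv2.imread('pics/w5.png');s=cv2.imread('pics/s5.png');t=cv2.imread('pics/t5.png')
g=lambda im,x,y,w,h:cv2.resize(im[y:y+h,x:x+w],(400,300),interpolation=cv2.INTER_CUBIC)
cv2.imwrite('pics/c5.png',np.vstack([np.hstack([g(s,370,260,120,90),g(a,200,150,240,180)]),np.hstack([g(s,195,165,120,90),g(t,180,175,120,90)])]))
for z in (.021,.069): print(proj('s5',(.496,-.229,z)),proj('w5',(.496,-.229,z)))
E
```

```text
(np.float64(433.7125527928145), np.float64(318.5286232668959)) (np.float64(317.85332503323815), np.float64(216.4509844606099))
(np.float64(438.48521576585034), np.float64(300.21629415013)) (np.float64(317.94331486114856), np.float64(230.63367507757596))
```

View pics/c5.png

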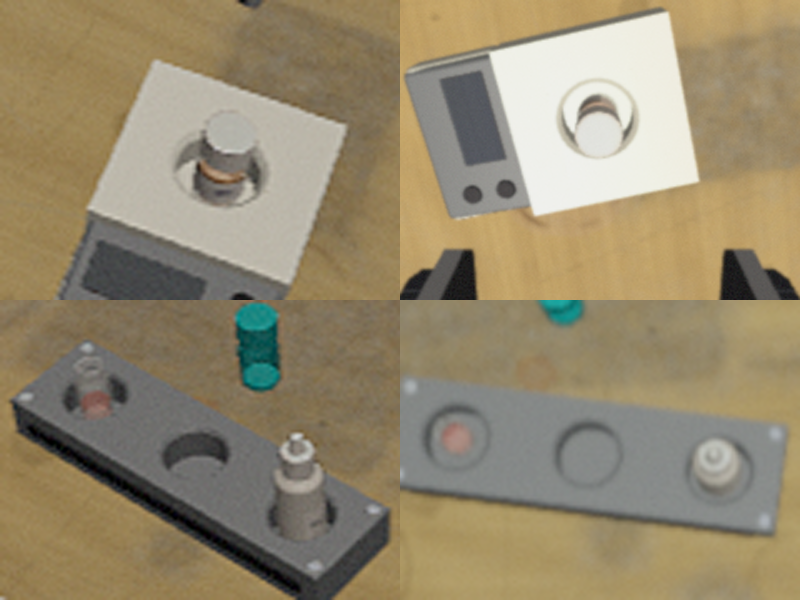

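The vial stands upright in the well. Its cap top at about (439,300) in the scene view matches the (438.5,300.2) predicted for fully seated. The dropper bottle and open vial are undisturbed.

```bash
python3 -c "
from workcell import r
print(r.hand_in())"
```

```text
the job is handed in; nothing more can be done
None
```

The capped vial is standing upright and fully down in the white reader's well, the dropper bottle and open vial are still in their places in the rack, and the job was handed in at about 8 s; no verdict was returned.

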